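Angle the tongued lid board into the case's groove rail and lower it to lock

ROBOT

A 6-joint arm with a two-finger parallel gripper is mounted at the origin on a cart in front of the work surface, level with it; the furniture and walls round the work are solid. World frame = base frame: x ahead of the robot, y to its left, z up, the work surface at z = 0. Lengths are in mm, angles in rad, forces in N, time in s.
With the tool pointing down it reaches from about 300 to 875 mm from the base axis. Payload 6.4 kg.
Tool frame: the origin (TCP) lies midway between the tips of the shut fingers; the grasp point (between the pads) lies 19 mm behind it; y points along the fingers, z is the direction in which the jaws open and shut, and the axes are right-handed (so a half turn about y gives the same grasp; the last joint's range is limited). The gripper opens to 85 mm and grips with 20 to 120 N. Pads are 22 mm wide; open, the fingers measure 114 mm over their backs; the gripper's body (76 mm by 85 mm) begins 54 mm behind the grasp point. The pads swing forward as they close: fully open they stand 13 mm farther back than shut.
Start: joints at [0.998, 0.181, 1.607, -0, 1.354, -0.206], TCP at [206.202, 536.77, 231.288] pointing down, gripper open.
Joint ranges: [-2.99, 2.99], [-0.89, 2.07], [0.3, 2.58], [-1.14, 4.28], [0, 2.63], [-3.12, 3.12]. Speed limits (rad/s): [2.57, 2.57, 3.01, 3.14, 3.14, 3.14].

INTERFACE

Orientations are given as a rotation vector (axis times angle).
In Python, from cell import * gives the robot as it stands.
- The arm moves only by the shell command python3 -m handwheel 'ROWS' [FORCE]. ROWS is JSON, a list of rows, each a list of 7 numbers: the shift along the tool's x, y, z in cm, then the turn, a rotation vector about the tool's x, y, z in rad, then the finger opening in cm, from 0 to 8.54. A call has 1 to 8 rows; each row shifts and turns the commanded pose from where the row before left it, along the tool's axes as they then stand; what a row does not reach is not made up. A row lasts 1/10 s, in which the tool goes at most 50 mm and 8.59 degrees, less where a joint would pass 70% of its speed; a pose out of reach is approached as far as the arm can. A call with a gripper value outside its range is refused whole. The fingers move at their own pace and stop on an object; FORCE is the grip in N (left out, the last holds). Time passes only in rows, so rows that do not move let the fingers close. It gives the time, the measured TCP pose, the force and the opening at its end, in the units of the state.
- observe(): the state, without advancing time (a new reading comes with each control period).
- grab_frame(name): name is "scene" or "top"; returns the picture (420x560x3 uint8, red, green, blue); there is no depth.
- camera_info(name): a dict with "intrinsics" (3x3 intrinsics, pixels), "origin" and "orientation" of the camera in the world. Camera axes: x right, y up, looking along -z (the intrinsics and any distortion apply to the point x, -y, -z); pixel columns grow to the right and rows downward; lengths in mm; the calibration is good to about 2 mm. A picture is of the moment at which its call begins. camera_info takes no time and is no camera call.
- job_done(): hands the job in, once; it reports no verdict.
The state is a dict: "clock": time; "q": joint angles; "joint_velocities": joint speeds; "joint_efforts": joint torques, N m; "tool_pos": TCP position; "tool_rot": TCP orientation; "force": force on the tool from outside, world axes, zero at the start; "ft_torque": the same for the moment, N m; "width": opening from 0.0 (shut) to 1.0 (fully open).
Only numpy, scipy, OpenCV 4.12 (cv2) and the standard library are available. Lean on these libraries where they do the work, as an engineer would, in place of code of your own. Each camera call takes 0.05 s, during which the arm holds its last target. There are 200 camera calls.

TASK

Close the small plywood shipping case with its lid board: take the lid by its batten, angle its tongued edge in under the lip of the metal groove rail until you feel it meet the back of the groove, then lower the front so that the lid lies flat, fully down and squarely on the case, hooked behind the rail's ridge. Work gently, never forcing the joint, then let go; leave the tape measure, the glue stick and the ink bottle alone.

Things in the scene. Friction and masses are not known exactly. Their poses are not given: they have to be found in the camera images.
- lid: Loose plywood lid board, 0.24 to 0.39 kg, lying on the bench, batten up. Origin: centre of the underside of its body; x points to the tongued edge, y along the board, z up. Body x -56..56, y -75..75, z 0..14 mm. Tongue on the +x edge, full length: x 56..77, z 1.5..7.5. Recess across the underside: x 39..50, z 0..6.5. The heel between recess and tongue, x 50..56, reaches down to z 0.
- lid_grip (a point): Point on the lid: middle of its grip batten, 29 mm above the lid's underside. The batten runs along lid y: 18 wide (x -9..9), 90 long (y -45..45), from z 14 to z 44 mm.
- lid_heel (a point): Point on the lid: lower outer edge of the heel at mid-length, x 56, y 0, z 0 mm in the lid's frame, below the root of the tongue.
- tongue_tip (a point): Point on the lid: middle of the tongue's outer face, x 77, y 0, z 4.5 mm in the lid's frame.
- case: Fixed open plywood case, 168 (x) by 154 (y) mm. Origin: centre of its underside on the bench; x points from its front to the metal groove rail at its rear, z up. Front wall (x -84..-58) and side walls (y 67..77 either side, x -58..4) end at z 46 mm, where the closed lid's underside rests. A carton inside stays below z 43. Set the lid down with less than 60 N.
- case_front (a point): Point on the case: middle of the top of the front wall, x -71, z 46 mm. The closed lid's front edge lies over this wall or, with the rail set near, overhangs it by up to 11 mm.
- joint_middle (a point): Fixed point on the case, x 34, y 0, z 46 mm. The aluminium rail is screwed down through slots and stays put, anywhere from 15 mm before to 15 mm behind its middle along case x: no pose tells this, it must be felt, at the front of its ridge or the back of its groove. With the lid closed, lid_heel lies here plus the rail's shift (+- 1.5 mm play), the ridge in the lid's recess, the heel behind it.
- groove_middle (a point): Fixed point on the case, x 56.5, z 50.5 mm: back of the groove, rail in mid-position. Then, in case mm: ridge x 20..26.5, top z 51; floor behind it z 40; lip x from 44, z 56.5..65; rail ends at x 67. A level lid cannot enter. Pitched 25 degrees, front up, it slides in along its own plane, over the ridge, under the lip; at the back, lid_heel is 4 mm above and within 1 mm of its closed x.
- tape_measure: Bystander: yellow tape measure, 63 x 90 x 38 mm, origin under its middle.
- glue_stick: Bystander: upright glue stick, 26 mm across, 96 mm tall, origin under its middle.
- ink_bottle: Bystander: grey ink bottle, 49 mm across, 90 mm tall, origin under its middle.
- rail_deck: Rear deck of the case, a plywood block 80 by 154 by 26 mm, fixed, with the aluminium rail screwed on top. Its origin lies 6 mm above that of the case and its axes are those of the case; the block spans x 4..84. The lid must never press on the rail with more than 25 N.
Things that resemble listed ones, but are neither listed nor needed, are in the scene too. What is shaped like the lid but blue or yellow is not meant.

How it is judged:
By the outcome, as a careful person would: the job done as asked, in the order asked, and still so for the second after the job is handed in, with the robot touching nothing.
It also fails if it takes over 56 s, if anything falls off the work surface, if the arm or the gripper's body presses on something with over 40 N, if the wrist force passes 120 N, or if a joint passes its speed limit or range.

## Working session

There is one attempt and no reset: what is moved stays moved. The work goes in short steps, Python scripts to look and compute and a shell command to move; the robot and the scene stay as the last step left them, time stands still between calls to the robot, and variables do not carry over. Pictures are saved under pics/ and viewed, about 8 in all and at most 12, crops included, and the job is handed in when it is done.

```bash
ls; mkdir -p pics; python3 - <<'E'
from cell import *
import cv2,numpy as np
for n in("scene","top"):
    cv2.imwrite(f"pics/{n}0.png",grab_frame(n)[:,:,::-1]); c=camera_info(n); print(n,c)
print(observe())
E
```

```text
pics
scene {'intrinsics': array([[489.82759755,   0.        , 268.72284632],
       [  0.        , 489.82759755, 212.20266762],
       [  0.        ,   0.        ,   1.        ]]), 'origin': array([-178.08113772, -910.87583192,  958.04945815]), 'orientation': array([ 0.80578277, -0.34767994, -0.79248264])}
top {'intrinsics': array([[416.80518008,   0.        , 271.76128589],
       [  0.        , 416.80518008, 207.6715056 ],
       [  0.        ,   0.        ,   1.        ]]), 'origin': array([ 319.56234979, -234.10193315, 1438.51148683]), 'orientation': array([ 0.15400095, -0.12835114, -1.55658909])}
{'clock': 0.1, 'q': array([ 9.97678589e-01,  1.81431373e-01,  1.60789032e+00, -4.08704169e-06,
        1.35376264e+00, -2.06310940e-01]), 'joint_velocities': array([ 0.0001299 , -0.00147611, -0.0026888 , -0.00021035, -0.00054304,
        0.00190856]), 'joint_efforts': array([ 3.07265154e-04, -4.45874226e+01, -3.52244353e+01, -4.03304412e-04,
        4.07006228e-03, -5.73274761e-07]), 'tool_pos': array([205.94463036, 536.3468954 , 230.50266312]), 'tool_rot': array([-1.55295367,  0.2882954 , -0.28740674]), 'force': array([-0.38098751, -0.15952975,  0.642097  ]), 'ft_torque': array([0.04973632, 0.01842852, 0.00093811]), 'width': 1.0026024591589466}
```

View pics/scene0.png

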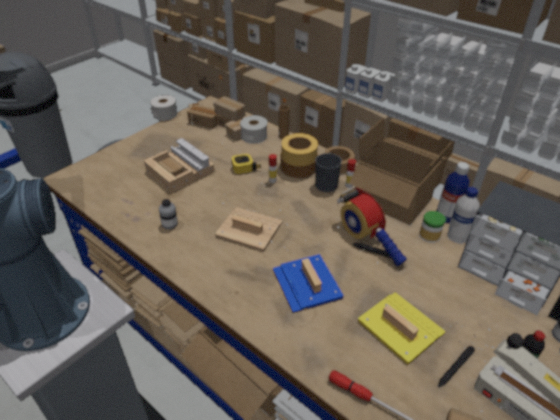

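View pics/top0.png

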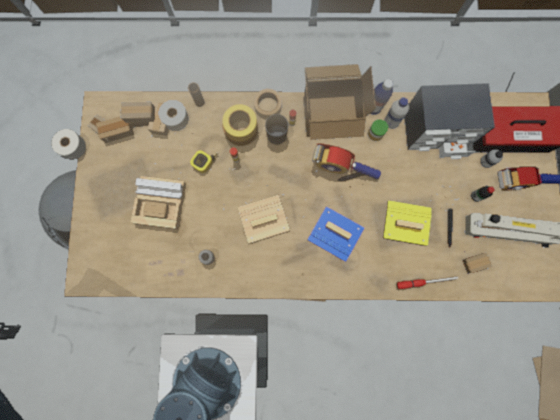

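The wooden lid is at about (264,219) in top and (249,228) in scene. The case is at (158,203) in top and (180,165) in scene, with its rail towards the top of the image. The ink bottle is at (207,257), the tape at (203,160) and the glue stick at (235,155), all in top. I'll zoom in next.

```bash
cat > h.py <<'E'
import numpy as np,cv2
from scipy.spatial.transform import Rotation as R
from cell import *
C={n:camera_info(n) for n in("scene","top")}
def ray(n,u,v):
    c=C[n];d=np.linalg.inv(c['intrinsics'])@[u,v,1.]
    return c['origin'],R.from_rotvec(c['orientation']).apply([d[0],-d[1],-d[2]])
def onz(n,u,v,z):
    o,d=ray(n,u,v);return o+d*(z-o[2])/d[2]
def proj(n,p):
    c=C[n];q=R.from_rotvec(c['orientation']).inv().apply(np.array(p)-c['origin']);q=c['intrinsics']@[q[0],-q[1],-q[2]];return q[:2]/q[2]
def tri(a,b):
    (o1,d1),(o2,d2)=ray("top",*a),ray("scene",*b)
    s=np.linalg.lstsq(np.c_[d1,-d2],o2-o1,rcond=None)[0]
    p,q=o1+d1*s[0],o2+d2*s[1];return (p+q)/2,np.linalg.norm(p-q)
E
python3 - <<'E'
import cv2,numpy as np
t=cv2.imread("pics/top0.png");s=cv2.imread("pics/scene0.png")
def cr(i,x,y,w,h,W,H): return cv2.resize(i[y:y+h,x:x+w],(W,H),interpolation=cv2.INTER_CUBIC)
a=np.vstack([np.hstack([cr(t,125,165,60,75,400,500)[:300*5//3][:500],]),])
A=cr(t,125,170,66,50,396,300);B=cr(t,232,190,66,50,396,300)
D=cr(s,140,135,80,60,396,297);E=cr(s,210,200,80,60,396,297)
cv2.imwrite("pics/z.png",np.vstack([np.hstack([A,B]),np.hstack([D,E])]))
E
```

```text
(no output)
```

View pics/z.png

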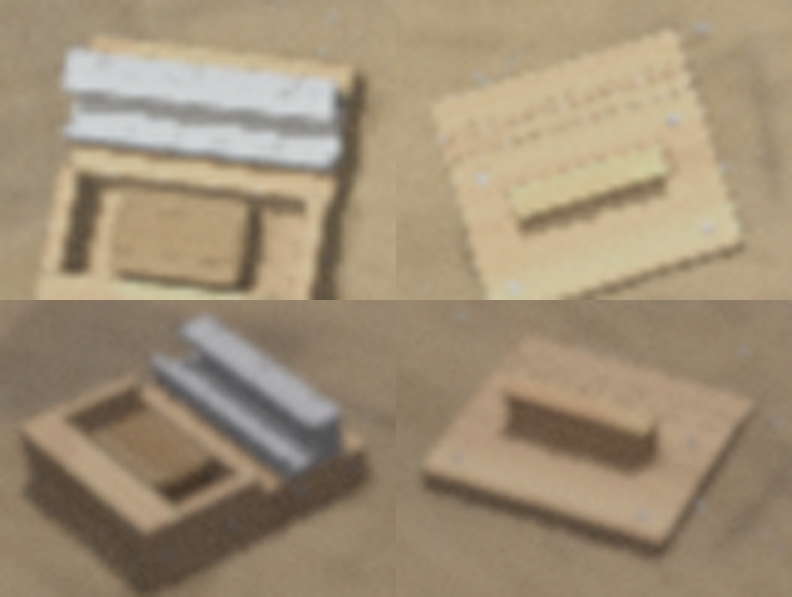

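Top row is the top view. The lid's tongued edge (nail line, at about pixels (238,207) to (278,195)) faces away from the robot. The case's rail also faces away, with the ridge in front and the lip behind. I'll take contrast-enhanced larger crops to pick corners.

```bash
python3 - <<'E'
from h import *
def avg(n,k=8): return np.mean([grab_frame(n).astype(float) for _ in range(k)],0).astype(np.uint8)[:,:,::-1]
t=avg("top");s=avg("scene");cv2.imwrite("pics/ta.png",t);cv2.imwrite("pics/sa.png",s)
cl=cv2.createCLAHE(3,(2,2))
def cr(i,x,y,w,h,k):
    c=cv2.resize(i[y:y+h,x:x+w],None,fx=k,fy=k,interpolation=cv2.INTER_CUBIC)
    l=cv2.cvtColor(c,cv2.COLOR_BGR2LAB);l[...,0]=cl.apply(l[...,0]);c=cv2.cvtColor(l,cv2.COLOR_LAB2BGR)
    for a in range(0,w,10): cv2.putText(c,str(x+a),(a*k,8),0,.3,(0,0,255));cv2.line(c,(a*k,0),(a*k,h*k),(0,0,255),1) if a%10==0 else 0
    for a in range(0,h,10): cv2.putText(c,str(y+a),(0,a*k+8),0,.3,(255,0,0));cv2.line(c,(0,a*k),(w*k,a*k),(255,0,0),1)
    return c
cv2.imwrite("pics/z1.png",np.hstack([cr(t,125,170,65,66,6),cr(t,232,188,65,66,6)]))
cv2.imwrite("pics/z2.png",np.hstack([cr(s,140,135,78,60,5),cr(s,210,200,78,60,5)]))
E
```

```text
(no output)
```

View pics/z1.png

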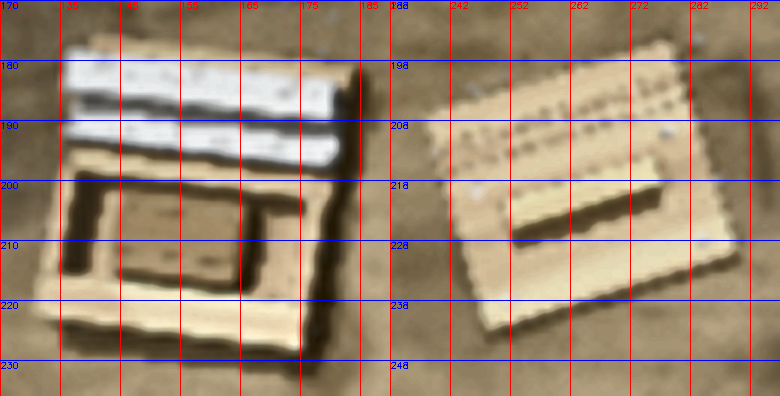

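View pics/z2.png

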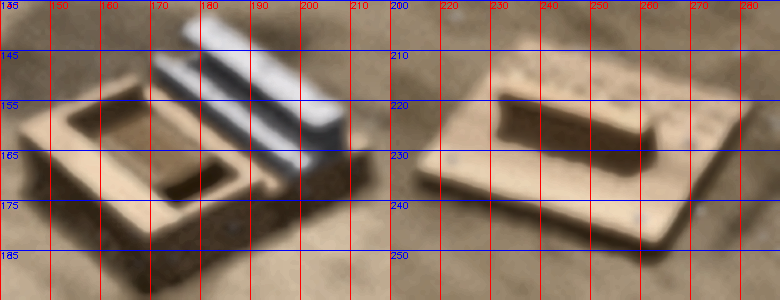

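Corner pixels:

| Item | Top view | Scene view |
|---|---|---|
| Lid body front corners | (248.3,243), (290,230) | (215.6,234.4), (263,248) |
| Lid tongue corners | (238.2,207.7), (279.5,195) | (236,207.6), (282,221) |
| Case front wall corners | (131,221.7), (174.7,228) | (144.4,160.6), (170,182) |

Next I'll turn these into positions.

```bash
python3 - <<'E'
from h import *
np.set_printoptions(precision=1,suppress=True)
P={"lidFL":((248.3,243),(215.6,234.4)),"lidFR":((290,230),(263,248)),"tonL":((238.2,207.7),(236,207.6)),"tonR":((279.5,195),(282,221)),
"caseFL":((131,221.7),(144.4,160.6)),"caseFR":((174.7,228),(170,182)),"caseSR":((180,200.3),(192.5,171)),"lipR":((181,184),(208.4,156)),"lipL":((136,177.7),(179,139.5)),"deckR":((184.7,181.7),(213.6,163))}
for k,(a,b) in P.items(): print(k,*tri(a,b))
def fit(n,L):
    w=np.array([onz("top",u,v,z)[:2] for u,v,z,_ in L]);m=np.array([x[3] for x in L],float)
    wc,mc=w.mean(0),m.mean(0);A=(w-wc);B=(m-mc)
    th=np.arctan2((B[:,0]*A[:,1]-B[:,1]*A[:,0]).sum(),(A*B).sum())
    Rm=np.array([[np.cos(th),-np.sin(th)],[np.sin(th),np.cos(th)]]);o=wc-Rm@mc
    print(n,o,"yaw",th,np.degrees(th));print((w-(m@Rm.T+o)))
    return o,th
ol,tl=fit("lid",[(248.3,243,14,(-56,75)),(290,230,14,(-56,-75)),(238.2,207.7,7.5,(77,75)),(279.5,195,7.5,(77,-75))])
print("batten centre",onz("top",264.5,220.3,44))
oc,tc=fit("case",[(131,221.7,46,(-84,77)),(174.7,228,46,(-84,-77)),(180,200.3,46,(4,-77)),(184.7,181.7,32,(84,-77)),(140.2,176.2,32,(84,77))])
Rm=np.array([[np.cos(tc),np.sin(tc)],[-np.sin(tc),np.cos(tc)]])
for nm,u,v,z in[("lipRearL",136,177.7,65),("lipRearR",181,183.5,65),("ridgeL",136.3,193.3,51),("ridgeR",180.8,197.5,51),("ink",207,257,45),("tape",203,160,38),("glue",235,155,90)]:
    w=onz("top",u,v,z);print(nm,w,"case",Rm@(w[:2]-oc))
o=observe();print(R.from_rotvec(o['tool_rot']).as_matrix())
print("lid in scene chk",proj("scene",[*ol,29]))
E
```

```text
lidFL [ 455.1 -129.7   10.3] 1.002315753093563
lidFR [ 499.2 -271.5   17.6] 4.078064333160999
tonL [577.2 -90.9   8.8] 3.688311324921326
tonR [ 622.7 -234.     9.4] 5.782356187470173
caseFL [520.1 268.8  43.6] 2.232906803276865
caseFR [500.8 118.   43.5] 0.029873720335592487
caseSR [592.2 109.3  39.7] 12.276001687874196
lipR [646.2  97.3  73.3] 1.1244647382897943
lipL [667.  260.3  57. ] 11.319291509829336
deckR [662.   93.4  39.6] 2.394824323556071
lid [ 530.1 -185.9] yaw 0.30510157512047975 17.48103257719713
[[ 0.9  0.9]
 [ 2.   1.4]
 [-2.2 -0.7]
 [-0.8 -1.6]]
batten centre [ 529.6 -185.7   44. ]
case [594.  182.4] yaw -0.11137549524405774 -6.381345818663881
[[ 1.5 -0.9]
 [-1.5  2.1]
 [ 6.5 -1.2]
 [-4.  -2. ]
 [-2.5  2. ]]
lipRearL [669.6 254.2  65. ] case [67.2 79.8]
lipRearR [650.4  99.1  65. ] case [ 65.3 -76.5]
ridgeL [618.2 254.3  51. ] case [16.1 74.2]
ridgeR [604.7 100.7  51. ] case [ 19.7 -79.9]
ink [404.1   4.3  45. ] case [-168.9 -198.1]
tape [741.9  32.7  38. ] case [ 163.6 -132.3]
glue [744.4 -84.7  90. ] case [ 179.1 -248.7]
[[ 0.9 -0.   0.4]
 [-0.4 -0.   0.9]
 [-0.  -1.  -0. ]]
lid in scene chk [248.5 224.7]
```

The lid is at about (530,-186) with yaw 17.5°. The two views give heights of 10–18 mm for its 14 mm body. The case is at about (593,182) with yaw about -6.7°, and its front wall measures z≈43.5 against 46 in the text. The rail looks near mid-position. Next is a planner that prints rows for me to type.

```bash
cat >> h.py <<'E'
def tool(yaw,pitch=0):
    "tool z along yaw (lid x), y down; pitch>0 = front of lid up (tongue down)"
    lid=R.from_euler('z',yaw)*R.from_euler('y',pitch)
    M=lid.as_matrix();return R.from_matrix(np.c_[-M[:,1],-M[:,2],M[:,0]])
def plan(p,r,n,start=None):
    o=observe();p0,r0=(o['tool_pos'],R.from_rotvec(o['tool_rot'])) if start is None else start
    d=(r0.inv()*r).as_rotvec();w=(np.array(p)-p0)/n
    for i in range(n):
        ri=r0*R.from_rotvec(d*i/n);print(np.r_[ri.inv().apply(w)/10,d/n].round(3).tolist())
def stat():
    o=observe();np.set_printoptions(precision=2,suppress=True);r=R.from_rotvec(o['tool_rot']);m=r.as_matrix()
    print("t",round(o['clock'],2),"p",o['tool_pos'],"yaw",np.arctan2(m[1,2],m[0,2]).round(4),"tooly",m[:,1],"F",o['force'],"T",o['ft_torque'],"w",o['width'])
E
python3 - <<'E'
from h import *
stat();plan([530,-186,150],tool(.305),20)
E
```

```text
t 0.9 p [206.2  536.76 231.3 ] yaw 1.204 tooly [-0. -0. -1.] F [-0.42 -0.38 -0.94] T [-0.05 -0.06  0.01] w 0.998049368859783
[2.807, 0.407, -2.793, 0.0, 0.045, 0.0]
[2.93, 0.407, -2.664, 0.0, 0.045, 0.0]
[3.047, 0.407, -2.529, 0.0, 0.045, 0.0]
[3.157, 0.407, -2.39, 0.0, 0.045, 0.0]
[3.261, 0.407, -2.246, 0.0, 0.045, 0.0]
[3.359, 0.407, -2.097, 0.0, 0.045, 0.0]
[3.45, 0.407, -1.944, 0.0, 0.045, 0.0]
[3.534, 0.407, -1.787, 0.0, 0.045, 0.0]
[3.611, 0.407, -1.626, 0.0, 0.045, 0.0]
[3.68, 0.407, -1.462, 0.0, 0.045, 0.0]
[3.742, 0.406, -1.296, 0.0, 0.045, 0.0]
[3.796, 0.406, -1.126, 0.0, 0.045, 0.0]
[3.843, 0.406, -0.954, 0.0, 0.045, 0.0]
[3.882, 0.406, -0.781, 0.0, 0.045, 0.0]
[3.913, 0.406, -0.605, 0.0, 0.045, 0.0]
[3.937, 0.406, -0.429, 0.0, 0.045, 0.0]
[3.952, 0.406, -0.252, 0.0, 0.045, 0.0]
[3.959, 0.406, -0.074, 0.0, 0.045, 0.0]
[3.959, 0.406, 0.104, 0.0, 0.045, 0.0]
[3.95, 0.406, 0.282, 0.0, 0.045, 0.0]
```

```bash
python3 -m handwheel '[[2.8,0.3,-2.8,0,0.045,0,5],[2.9,0.3,-2.7,0,0.045,0,5],[3.0,0.3,-2.5,0,0.045,0,5],[3.2,0.3,-2.4,0,0.045,0,5],[3.3,0.3,-2.2,0,0.045,0,5],[3.4,0.3,-2.1,0,0.045,0,5],[3.5,0.3,-1.9,0,0.045,0,5],[3.5,0.3,-1.8,0,0.045,0,5]]' 40
python3 -m handwheel '[[3.6,0.3,-1.6,0,0.045,0,5],[3.7,0.3,-1.5,0,0.045,0,5],[3.7,0.3,-1.3,0,0.045,0,5],[3.8,0.3,-1.1,0,0.045,0,5],[3.8,0.3,-1.0,0,0.045,0,5],[3.9,0.3,-0.8,0,0.045,0,5],[3.9,0.3,-0.6,0,0.045,0,5],[3.9,0.3,-0.4,0,0.045,0,5]]'
python3 -m handwheel '[[3.9,0.3,-0.2,0,0.045,0,5],[3.9,0.3,-0.1,0,0.045,0,5],[3.9,0.3,0.1,0,0.045,0,5],[3.9,0.3,0.3,0,0.045,0,5],[0,0,0,0,0,0,5]]'
python3 - <<'E'
from h import *
stat();plan([530,-186,60],tool(.305),4)
E
```

```text
clock: 1.7
tool_pos: [336.9, 246.3, 207.5]
tool_rot: [-1.494, 0.569, -0.57]
force: [1.3, 0.6, 0.8]
width: 0.585
clock: 2.5
tool_pos: [465.5, -42.6, 183.4]
tool_rot: [-1.399, 0.847, -0.848]
force: [1.2, 0.4, 0.2]
width: 0.585
clock: 3.0
tool_pos: [530.3, -187.6, 171.0]
tool_rot: [-1.337, 0.985, -0.988]
force: [0.4, -0.3, -0.9]
width: 0.587
t 3.0 p [ 530.33 -187.61  171.01] yaw 0.2992 tooly [ 0. -0. -1.] F [ 0.37 -0.28 -0.88] T [-0.01  0.04  0.02] w 0.5874512788434401
[-0.046, 2.775, 0.003, -0.0, -0.001, 0.0]
[-0.045, 2.775, 0.003, -0.0, -0.001, 0.0]
[-0.043, 2.775, 0.004, -0.0, -0.001, 0.0]
[-0.042, 2.775, 0.004, -0.0, -0.001, 0.0]
```

```bash
python3 -m handwheel '[[0,2.8,0,0,0,0,5],[-0.1,2.8,0,0,0,0,5],[-0.1,2.8,0,0,0,0,5],[0,2.2,0,0,0,0,5],[0,0,0,0,0,0,5]]'
python3 - <<'E'
from h import *
stat()
t=grab_frame("top")[185:260,225:300,::-1];s=grab_frame("scene")[170:260,200:290,::-1]
cv2.imwrite("pics/g1.png",np.hstack([cv2.resize(x,(400,400),interpolation=cv2.INTER_CUBIC) for x in(t,s)]))
E
```

```text
clock: 3.5
tool_pos: [525.8, -179.3, 62.1]
tool_rot: [-1.339, 0.988, -0.976]
force: [-0.5, 0.9, -0.0]
width: 0.584
t 3.5 p [ 525.84 -179.33   62.11] yaw 0.3046 tooly [-0.01  0.   -1.  ] F [-0.53  0.88 -0.03] T [-0.02  0.03  0.07] w 0.5838028518451721
```

View pics/g1.png

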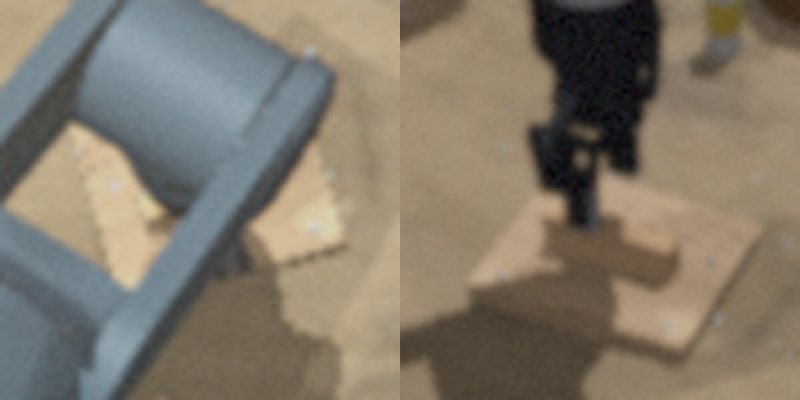

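The gripper is above the left part of the batten and clear of it, but the TCP reads about 7 mm off in y. I'll correct that and re-read.

```bash
python3 -m handwheel '[[0,0,0,0,0,0,5],[0,0,0,0,0,0,5]]'
python3 - <<'E'
from h import *
stat();plan([530,-186,60],tool(.305),1)
E
```

```text
clock: 3.8
tool_pos: [529.6, -181.8, 67.0]
tool_rot: [-1.338, 0.98, -0.985]
force: [-0.3, 0.4, 0.6]
width: 0.588
t 3.8 p [ 529.6  -181.85   67.02] yaw 0.3043 tooly [ 0. -0. -1.] F [-0.29  0.41  0.6 ] T [0.04 0.04 0.05] w 0.5883008401253534
[0.406, 0.703, -0.088, -0.002, -0.001, 0.002]
```

```bash
python3 -m handwheel '[[0.2,1.2,0,0,0,0,5],[0.2,1.2,0,0,0,0,5],[0,1.2,0,0,0,0,5],[0,0.7,0,0,0,0,5],[0,0,0,0,0,0,5],[0,0,0,0,0,0,5]]'
python3 - <<'E'
from h import *
stat();plan([530,-186,19],tool(.305),1)
E
```

```text
clock: 4.4
tool_pos: [529.5, -185.0, 21.9]
tool_rot: [-1.338, 0.983, -0.982]
force: [0.3, -0.4, 0.2]
width: 0.585
t 4.4 p [ 529.52 -185.04   21.87] yaw 0.304 tooly [-0.  0. -1.] F [ 0.33 -0.37  0.15] T [0.01 0.03 0.01] w 0.5845106491965226
[0.106, 0.287, 0.017, 0.001, -0.001, -0.001]
```

```bash
python3 -m handwheel '[[0.1,0.3,0,0,0,0,5],[0,0,0,0,0,0,2.5],[0,0,0,0,0,0,2.5],[0,0,0,0,0,0,2.5],[0,0,0,0,0,0,1.6],[0,0,0,0,0,0,0.5],[0,0,0,0,0,0,0.5],[0,0,0,0,0,0,0.5]]' 80
python3 - <<'E'
from h import *
stat()
E
```

```text
clock: 5.2
tool_pos: [530.8, -186.4, 20.1]
tool_rot: [-1.337, 0.981, -0.984]
force: [0.5, 1.0, 5.8]
width: 0.198
t 5.2 p [ 530.78 -186.37   20.07] yaw 0.304 tooly [ 0. -0. -1.] F [0.49 1.03 5.84] T [ 0.18 -0.15 -0.04] w 0.19794702576584
```

Gripped: the width matches the batten. Now lift, and refine the rail's yaw and position from the averaged image with a mask.

```bash
python3 -m handwheel '[[0,-0.5,0,0,0,0,0.5],[0,-1,0,0,0,0,0.5],[0,-2.5,0,0,0,0,0.5],[0,-3,0,0,0,0,0.5],[0,-3,0,0,0,0,0.5],[0,-3,0,0,0,0,0.5],[0,-1,0,0,0,0,0.5],[0,0,0,0,0,0,0.5]]'
python3 - <<'E'
from h import *
stat()
t=cv2.imread("pics/ta.png").astype(int)
sat=t.max(2)-t.min(2);g=t.mean(2)
x0,x1=141,177
def sub(f,rows,sgn):
    pts=[]
    for u in range(x0,x1):
        v0=rows(u);c=f[v0:v0+9,u].astype(float);d=sgn*np.diff(c);d[d<0]=0
        k=int(d.argmax());w=d[max(0,k-1):k+2];pts.append((u,v0+max(0,k-1)+(w*np.arange(len(w))).sum()/w.sum()+.5))
    return np.array(pts)
# chroma-based: white rail vs wood: saturation edges
def line(nm,pts,z):
    w=np.array([onz("top",u,v,z)[:2] for u,v in pts])
    for _ in range(4):
        a=np.polyfit(w[:,1],w[:,0],1);r=w[:,0]-np.polyval(a,w[:,1]);w=w[abs(r)<2*r.std()+.3]
    print(nm,"n",len(w),"yaw",-np.arctan(a[0]).round(4) ,"x at y=182",np.polyval(a,182).round(2),"rms",r.std().round(2));
sl=lambda a,b:(lambda u:int(round(a+(b-a)*(u-136)/45))-4)
line("lip rear",sub(-sat,sl(177.7,184),1),65)
line("ridge front",sub(-sat,sl(193.3,197.7),-1),51)
line("lip front",sub(g,sl(185.5,191),-1),65)
line("front wall",sub(g,sl(222.5,228.8),-1),46)
line("deck front/frontwall inner",sub(g,sl(216,222),1),46)
E
```

```text
clock: 6.0
tool_pos: [530.7, -186.6, 160.8]
tool_rot: [-1.338, 0.98, -0.985]
force: [-0.4, -0.4, -4.4]
width: 0.194
t 6.0 p [ 530.67 -186.59  160.81] yaw 0.304 tooly [ 0. -0. -1.] F [-0.39 -0.42 -4.38] T [-0.02 -0.06  0.  ] w 0.19414360772291556
lip rear n 36 yaw -0.1129 x at y=182 662.09 rms 0.36
ridge front n 36 yaw -0.1162 x at y=182 610.05 rms 0.33
lip front n 36 yaw -0.1153 x at y=182 638.47 rms 0.64
front wall n 35 yaw -0.1166 x at y=182 508.54 rms 0.48
deck front/frontwall inner n 32 yaw -0.1229 x at y=182 534.24 rms 0.58
```

```bash
cat >> h.py <<'E'
CO=np.array([593.2,182.5,0]);CY=-0.116;G=np.array([0,-0.8,20.])
def tcp(hx,hz,pitch,hy=0,yaw=None):
    "TCP pose for heel at case (hx,hy,hz)"
    L=R.from_euler('z',CY)*R.from_euler('y',pitch)
    h=CO+R.from_euler('z',CY).apply([hx,hy,hz]);return h+L.apply(G-np.array([56,0,0])),tool(CY,pitch)
def where():
    o=observe();r=R.from_rotvec(o['tool_rot']);M=r.as_matrix();L=R.from_matrix(np.c_[M[:,2],-M[:,0],-M[:,1]])
    c=R.from_euler('z',CY).inv();h=c.apply(o['tool_pos']+L.apply(np.array([56,0,0])-G)-CO)
    e=(c*L).as_euler('ZYX');f=c.apply(o['force']);np.set_printoptions(precision=2,suppress=True)
    print("t",round(o['clock'],2),"heel(case)",h,"yaw,pitch,roll deg",np.degrees(e),"F case",f,"T",o['ft_torque'],"w",round(o['width'],3))
def lidrows(hx,hz,pitch,n,hy=0): plan(*tcp(hx,hz,pitch,hy),n)
E
python3 - <<'E'
from h import *
where()
p,r=tcp(-35,85,0.436);print(p)
q=np.array([p[0],p[1],165]);plan(q,tool(CY),12)
E
```

```text
t 6.0 heel(case) [  31.47 -350.31  140.92] yaw,pitch,roll deg [24.07 -0.11 -0.14] F case [-0.34 -0.46 -4.38] T [-0.02 -0.06  0.  ] w 0.194
[516.31 190.65 126.78]
[-3.035, -0.041, 0.827, -0.0, 0.035, 0.0]
[-3.062, -0.04, 0.72, -0.0, 0.035, 0.0]
[-3.086, -0.04, 0.613, -0.0, 0.035, 0.0]
[-3.105, -0.039, 0.504, -0.0, 0.035, 0.0]
[-3.121, -0.039, 0.395, -0.0, 0.035, 0.0]
[-3.133, -0.039, 0.286, -0.0, 0.035, 0.0]
[-3.141, -0.038, 0.176, -0.0, 0.035, 0.0]
[-3.145, -0.038, 0.066, -0.0, 0.035, 0.0]
[-3.146, -0.037, -0.044, -0.0, 0.035, 0.0]
[-3.142, -0.037, -0.154, -0.0, 0.035, 0.0]
[-3.135, -0.036, -0.264, -0.0, 0.035, 0.0]
[-3.124, -0.035, -0.374, -0.0, 0.035, 0.0]
```

```bash
python3 -m handwheel '[[-1.5,0,0.4,0,0.02,0,0.5],[-3.0,0,0.8,0,0.035,0,0.5],[-3.1,0,0.7,0,0.035,0,0.5],[-3.1,0,0.6,0,0.035,0,0.5],[-3.1,0,0.4,0,0.035,0,0.5],[-3.1,0,0.3,0,0.035,0,0.5],[-3.1,0,0.2,0,0.035,0,0.5],[-3.1,0,0.1,0,0.035,0,0.5]]'
python3 -m handwheel '[[-3.1,0,0,0,0.035,0,0.5],[-3.1,0,-0.1,0,0.035,0,0.5],[-3.1,0,-0.2,0,0.035,0,0.5],[-3.0,0,-0.3,0,0.035,0,0.5],[-1.5,0,-0.2,0,0.015,0,0.5],[0,0,0,0,0,0,0.5],[0,0,0,0,0,0,0.5]]'
python3 - <<'E'
from h import *
where();stat()
lidrows(-35,85,0.436,6)
E
```

```text
clock: 6.8
tool_pos: [519.4, 49.5, 156.8]
tool_rot: [-1.229, 1.185, -1.179]
force: [-0.4, 0.8, -2.9]
width: 0.191
clock: 7.5
tool_pos: [515.1, 186.1, 157.3]
tool_rot: [-1.156, 1.295, -1.293]
force: [0.1, -1.0, -4.6]
width: 0.195
t 7.5 heel(case) [-22.02  -4.61 137.16] yaw,pitch,roll deg [ 0.08  0.18 -0.08] F case [ 0.24 -1.01 -4.55] T [-0.03  0.03 -0.02] w 0.195
t 7.5 p [515.13 186.1  157.34] yaw -0.1147 tooly [-0. -0. -1.] F [ 0.12 -1.04 -4.55] T [-0.03  0.03 -0.02] w 0.19510637192480146
[-0.078, 0.509, 0.012, -0.072, 0.0, 0.0]
[-0.078, 0.507, 0.049, -0.072, 0.0, 0.0]
[-0.078, 0.502, 0.086, -0.072, 0.0, 0.0]
[-0.078, 0.495, 0.121, -0.072, 0.0, 0.0]
[-0.078, 0.485, 0.157, -0.072, 0.0, 0.0]
[-0.078, 0.472, 0.191, -0.072, 0.0, 0.0]
```

```bash
python3 -m handwheel '[[-0.1,0.5,0,-0.072,0,0,0.5],[-0.1,0.5,0.05,-0.072,0,0,0.5],[-0.1,0.5,0.1,-0.072,0,0,0.5],[-0.1,0.5,0.1,-0.072,0,0,0.5],[-0.05,0.5,0.15,-0.072,0,0,0.5],[0,0.5,0.2,-0.072,0,0,0.5],[0,0,0,0,0,0,0.5],[0,0,0,0,0,0,0.5]]'
python3 - <<'E'
from h import *
where()
t=grab_frame("top")[160:240,120:200,::-1];s=grab_frame("scene")[110:200,130:220,::-1]
cv2.imwrite("pics/g2.png",np.hstack([cv2.resize(x,(400,400),interpolation=cv2.INTER_CUBIC) for x in(t,s)]))
lidrows(15,60,0.436,5)
E
```

```text
clock: 8.3
tool_pos: [517.4, 189.8, 127.4]
tool_rot: [-1.444, 1.624, -1.04]
force: [0.0, -0.3, -2.3]
width: 0.189
t 8.3 heel(case) [-33.67  -0.83  85.79] yaw,pitch,roll deg [-0.09 24.76 -0.03] F case [ 0.04 -0.29 -2.32] T [-0.06 -0.45 -0.05] w 0.189
[-0.002, 0.08, 1.114, -0.001, -0.0, -0.0]
[-0.002, 0.079, 1.114, -0.001, -0.0, -0.0]
[-0.002, 0.077, 1.114, -0.001, -0.0, -0.0]
[-0.002, 0.076, 1.114, -0.001, -0.0, -0.0]
[-0.002, 0.075, 1.115, -0.001, -0.0, -0.0]
```

View pics/g2.png

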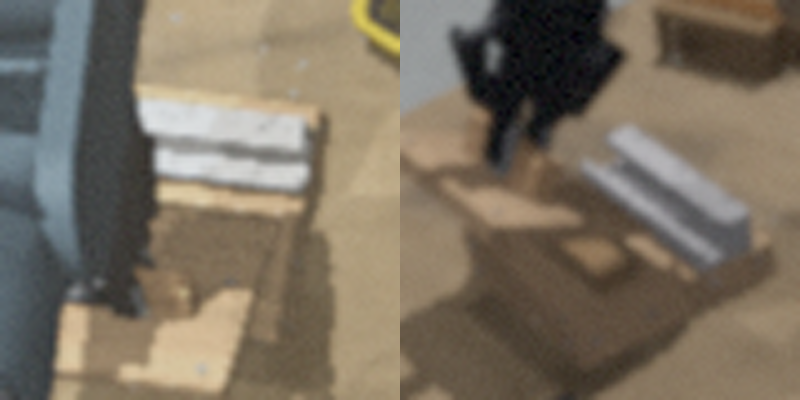

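The lid is pitched and lined up over the case, with its right edge matching the case edge once parallax is allowed for. Now slide down along the lid plane in stages.

```bash
python3 -m handwheel '[[0,0.1,1.1,-0.002,0,0,0.5],[0,0.1,1.1,0,0,0,0.5],[0,0.1,1.1,0,0,0,0.5],[0,0.15,1.1,0,0,0,0.5],[0,0.1,0.7,0,0,0,0.5],[0,0,0.2,0,0,0,0.5],[0,0,0,0,0,0,0.5]]'
python3 - <<'E'
from h import *
where();lidrows(25,53.7,.436,4)
E
```

```text
clock: 9.1
tool_pos: [562.9, 185.4, 100.7]
tool_rot: [-1.447, 1.625, -1.037]
force: [-0.5, 0.2, -3.8]
width: 0.192
t 9.1 heel(case) [11.88  0.21 58.99] yaw,pitch,roll deg [-0.01 24.91 -0.01] F case [-0.51  0.14 -3.82] T [-0.03 -0.45  0.01] w 0.192
[0.005, -0.02, 0.354, -0.0, -0.0, 0.0]
[0.005, -0.02, 0.354, -0.0, -0.0, 0.0]
[0.005, -0.02, 0.354, -0.0, -0.0, 0.0]
[0.005, -0.02, 0.354, -0.0, -0.0, 0.0]
```

```bash
python3 -m handwheel '[[0,-0.03,0.3,0,0,0,0.5],[0,-0.03,0.3,0,0,0,0.5],[0,0,0.3,0,0,0,0.5],[0,0,0.2,0,0,0,0.5],[0,0,0,0,0,0,0.5]]'
python3 - <<'E'
from h import *
where()
E
python3 -m handwheel '[[0,0,0.2,0,0,0,0.5],[0,0,0.2,0,0,0,0.5],[0,0,0,0,0,0,0.5]]'
python3 - <<'E'
from h import *
where()
E
```

```text
clock: 9.6
tool_pos: [573.2, 184.3, 97.0]
tool_rot: [-1.446, 1.624, -1.038]
force: [-0.2, 0.4, -3.4]
width: 0.188
t 9.6 heel(case) [22.31  0.24 55.32] yaw,pitch,roll deg [-0.01 24.87 -0.  ] F case [-0.2   0.36 -3.4 ] T [-0.01 -0.42 -0.06] w 0.188
clock: 9.9
tool_pos: [576.8, 183.9, 95.3]
tool_rot: [-1.446, 1.624, -1.038]
force: [0.7, -0.0, -3.9]
width: 0.19
t 9.9 heel(case) [25.92  0.24 53.62] yaw,pitch,roll deg [-0.01 24.87 -0.  ] F case [ 0.66  0.05 -3.95] T [-0.11 -0.44 -0.02] w 0.19
```

```bash
for i in 1; do python3 -m handwheel '[[0,0,0.15,0,0,0,0.5],[0,0,0.15,0,0,0,0.5],[0,0,0,0,0,0,0.5]]'; done
python3 -c "
from h import *
where()"
python3 -m handwheel '[[0,0,0.15,0,0,0,0.5],[0,0,0.1,0,0,0,0.5],[0,0,0,0,0,0,0.5]]'
python3 -c "
from h import *
where()"
```

```text
clock: 10.2
tool_pos: [579.4, 183.5, 94.1]
tool_rot: [-1.446, 1.624, -1.038]
force: [0.6, 0.2, -3.2]
width: 0.191
t 10.2 heel(case) [28.59  0.22 52.36] yaw,pitch,roll deg [-0.01 24.87 -0.  ] F case [ 0.6   0.22 -3.16] T [-0.17 -0.46 -0.04] w 0.191
clock: 10.5
tool_pos: [581.7, 183.3, 93.1]
tool_rot: [-1.446, 1.624, -1.037]
force: [-0.3, -0.0, -4.2]
width: 0.194
t 10.5 heel(case) [30.86  0.24 51.37] yaw,pitch,roll deg [-0.01 24.87  0.  ] F case [-0.25 -0.04 -4.23] T [ 0.   -0.44  0.01] w 0.194
```

```bash
python3 -m handwheel '[[0,0,0.1,0,0,0,0.5],[0,0,0.1,0,0,0,0.5],[0,0,0,0,0,0,0.5]]'
python3 -c "
from h import *
where()"
python3 -m handwheel '[[0,0,0.1,0,0,0,0.5],[0,0,0.05,0,0,0,0.5],[0,0,0,0,0,0,0.5]]'
python3 -c "
from h import *
where()"
```

```text
clock: 10.8
tool_pos: [583.5, 183.1, 92.2]
tool_rot: [-1.446, 1.624, -1.038]
force: [0.4, -0.0, -3.3]
width: 0.195
t 10.8 heel(case) [32.68  0.25 50.56] yaw,pitch,roll deg [-0.01 24.86 -0.  ] F case [ 0.36  0.01 -3.3 ] T [-0.02 -0.45  0.03] w 0.195
clock: 11.1
tool_pos: [584.8, 182.9, 91.6]
tool_rot: [-1.446, 1.624, -1.037]
force: [-0.0, 0.5, -4.0]
width: 0.19
t 11.1 heel(case) [33.97  0.25 49.9 ] yaw,pitch,roll deg [-0.   24.87 -0.  ] F case [-0.1   0.45 -4.03] T [-0.08 -0.51 -0.05] w 0.19
```

```bash
python3 -m handwheel '[[0,0,0.1,0,0,0,0.5],[0,0,0.05,0,0,0,0.5],[0,0,0,0,0,0,0.5]]'
python3 -c "
from h import *
where()"
python3 -m handwheel '[[0,-0.02,0.1,0,0,0,0.5],[0,-0.02,0.05,0,0,0,0.5],[0,0,0,0,0,0,0.5]]'
python3 -c "
from h import *
where()"
```

```text
clock: 11.4
tool_pos: [585.5, 182.9, 91.0]
tool_rot: [-1.447, 1.625, -1.036]
force: [-3.1, 0.1, -2.4]
width: 0.192
t 11.4 heel(case) [34.66  0.31 49.26] yaw,pitch,roll deg [ 0.02 24.95 -0.01] F case [-3.07 -0.27 -2.43] T [0.04 0.1  0.09] w 0.192
clock: 11.7
tool_pos: [585.8, 182.9, 91.0]
tool_rot: [-1.45, 1.627, -1.034]
force: [-7.3, 0.6, 0.3]
width: 0.196
t 11.7 heel(case) [34.81  0.33 49.09] yaw,pitch,roll deg [ 0.02 25.14 -0.03] F case [-7.36 -0.27  0.26] T [0.07 1.09 0.22] w 0.196
```

Felt the back of the groove: Fx -7 N with the heel at case x≈34.8, so the rail shift is about +0.8, in agreement with the images. Now I'll compute rows that swing the front down about the heel.

```bash
cat >> h.py <<'E'
def swing(wps,hy=0.2):
    "wps: list of (hx,hz,pitch); prints rows through them"
    o=observe();p0,r0=o['tool_pos'],R.from_rotvec(o['tool_rot'])
    for a in wps:
        p,r=tcp(*a,hy=hy);print(np.r_[r0.inv().apply(p-p0)/10,(r0.inv()*r).as_rotvec()].round(3).tolist());p0,r0=p,r
E
python3 - <<'E'
from h import *
swing([(34.4,46.2+4*k/12+ .2,.436*k/12) for k in range(11,-1,-1)])
E
```

```text
[0.012, 0.15, -0.153, 0.039, 0.0, 0.001]
[0.0, 0.235, -0.056, 0.036, -0.0, 0.0]
[-0.0, 0.236, -0.057, 0.036, 0.0, 0.0]
[-0.0, 0.236, -0.058, 0.036, -0.0, -0.0]
[-0.0, 0.237, -0.059, 0.036, 0.0, 0.0]
[0.0, 0.237, -0.061, 0.036, 0.0, 0.0]
[-0.0, 0.237, -0.062, 0.036, 0.0, -0.0]
[0.0, 0.238, -0.063, 0.036, 0.0, 0.0]
[-0.0, 0.238, -0.064, 0.036, -0.0, -0.0]
[0.0, 0.238, -0.065, 0.036, 0.0, -0.0]
[-0.0, 0.238, -0.067, 0.036, -0.0, 0.0]
[0.0, 0.238, -0.068, 0.036, 0.0, 0.0]
```

```bash
python3 -m handwheel '[[0,0.15,-0.15,0.036,0,0,0.5],[0,0.24,-0.06,0.036,0,0,0.5],[0,0.24,-0.06,0.036,0,0,0.5],[0,0.24,-0.06,0.036,0,0,0.5],[0,0,0,0,0,0,0.5]]'
python3 - <<'E'
from h import *
where();swing([(34.4,46.4+4*k/12,.436*k/12) for k in (7,6,5,4)])
E
```

```text
clock: 12.2
tool_pos: [580.1, 183.6, 83.6]
tool_rot: [-1.352, 1.517, -1.13]
force: [-3.3, 1.2, -4.9]
width: 0.192
t 12.2 heel(case) [34.76  0.42 48.37] yaw,pitch,roll deg [ 0.03 16.68 -0.02] F case [-3.39  0.85 -4.87] T [0.01 0.53 0.07] w 0.192
[0.02, 0.183, -0.115, 0.037, 0.001, 0.0]
[0.0, 0.237, -0.061, 0.036, 0.0, 0.0]
[-0.0, 0.237, -0.062, 0.036, 0.0, -0.0]
[0.0, 0.238, -0.063, 0.036, 0.0, 0.0]
```

```bash
python3 -m handwheel '[[0,0.19,-0.1,0.036,0,0,0.5],[0,0.24,-0.06,0.036,0,0,0.5],[0,0.24,-0.06,0.036,0,0,0.5],[0,0.24,-0.06,0.036,0,0,0.5],[0,0,0,0,0,0,0.5]]'
python3 - <<'E'
from h import *
where();swing([(34.2,46.4+4*k/12,.436*k/12) for k in (3,2,1,0)])
E
```

```text
clock: 12.7
tool_pos: [575.9, 184.1, 75.6]
tool_rot: [-1.254, 1.408, -1.215]
force: [-3.2, -1.5, -4.3]
width: 0.195
t 12.7 heel(case) [35.06  0.37 47.6 ] yaw,pitch,roll deg [ 0.02  8.43 -0.01] F case [-2.96 -1.89 -4.34] T [-0.09  0.63  0.21] w 0.195
[0.015, 0.247, -0.154, 0.038, 0.0, 0.0]
[0.0, 0.238, -0.065, 0.036, 0.0, -0.0]
[-0.0, 0.238, -0.067, 0.036, -0.0, 0.0]
[0.0, 0.238, -0.068, 0.036, 0.0, 0.0]
```

```bash
python3 -m handwheel '[[0,0.24,-0.16,0.036,0,0,0.5],[0,0.24,-0.07,0.036,0,0,0.5],[0,0,0,0,0,0,0.5]]'
python3 - <<'E'
from h import *
where()
E
python3 -m handwheel '[[0,0.2,-0.07,0.03,0,0,0.5],[0,0,0,0,0,0,0.5]]'
python3 - <<'E'
from h import *
where();swing([(34.2,46,0)])
E
```

```text
clock: 13.0
tool_pos: [573.6, 184.3, 71.4]
tool_rot: [-1.204, 1.352, -1.255]
force: [-1.3, 0.1, -3.5]
width: 0.195
t 13.0 heel(case) [34.7   0.36 47.31] yaw,pitch,roll deg [-0.    4.27  0.  ] F case [-1.29 -0.02 -3.46] T [-0.01 -0.01  0.03] w 0.195
clock: 13.2
tool_pos: [573.1, 184.3, 69.6]
tool_rot: [-1.183, 1.329, -1.271]
force: [0.6, 0.4, -4.5]
width: 0.192
t 13.2 heel(case) [34.9   0.3  47.09] yaw,pitch,roll deg [-0.01  2.56  0.01] F case [ 0.58  0.45 -4.51] T [ 0.02 -0.09  0.02] w 0.192
[0.01, 0.364, -0.149, 0.045, -0.0, -0.0]
```

```bash
python3 -m handwheel '[[0,0.16,-0.08,0.022,0,0,0.5],[0,0.16,-0.05,0.022,0,0,0.5],[0,0,0,0,0,0,0.5]]'
python3 - <<'E'
from h import *
where();swing([(34.5,46,0)])
E
```

```text
clock: 13.5
tool_pos: [571.7, 184.5, 66.4]
tool_rot: [-1.152, 1.294, -1.294]
force: [-0.2, -0.3, -3.4]
width: 0.191
t 13.5 heel(case) [34.37  0.28 46.36] yaw,pitch,roll deg [-0.01 -0.    0.  ] F case [-0.16 -0.31 -3.39] T [-0.04  0.06  0.  ] w 0.191
[0.008, 0.035, 0.014, -0.0, -0.0, -0.0]
```

```bash
python3 -m handwheel '[[0,0.05,0,0,0,0,0.5],[0,0,0,0,0,0,0.5]]'
python3 -c "
from h import *
where()"
python3 -m handwheel '[[0,0.05,0,0,0,0,0.5],[0,0,0,0,0,0,0.5]]'
python3 -c "
from h import *
where()"
```

```text
clock: 13.7
tool_pos: [572.2, 184.5, 66.1]
tool_rot: [-1.152, 1.294, -1.294]
force: [1.0, 0.0, -2.8]
width: 0.196
t 13.7 heel(case) [34.87  0.32 46.16] yaw,pitch,roll deg [-0.01 -0.03  0.01] F case [ 1.    0.15 -2.76] T [-0.05  0.02  0.03] w 0.196
clock: 13.9
tool_pos: [572.2, 184.5, 66.1]
tool_rot: [-1.151, 1.294, -1.295]
force: [-2.1, -1.2, 3.9]
width: 0.191
t 13.9 heel(case) [34.91  0.32 46.17] yaw,pitch,roll deg [-0.01 -0.05  0.01] F case [-1.91 -1.47  3.92] T [-0.2   0.38 -0.02] w 0.191
```

```bash
python3 -m handwheel '[[0,0.08,0,0,0,0,0.5],[0,0,0,0,0,0,0.5]]'
python3 -c "
from h import *
where()"
python3 -m handwheel '[[0,-0.08,0,0,0,0,0.5],[0,0,0,0,0,0,2.2],[0,0,0,0,0,0,3],[0,0,0,0,0,0,4],[0,0,0,0,0,0,4],[0,0,0,0,0,0,4]]'
python3 -c "
from h import *
stat();where()"
```

```text
clock: 14.1
tool_pos: [572.2, 184.5, 66.1]
tool_rot: [-1.151, 1.293, -1.295]
force: [-4.8, -1.7, 10.3]
width: 0.193
t 14.1 heel(case) [34.9   0.34 46.13] yaw,pitch,roll deg [ 0.01 -0.06  0.  ] F case [-4.57 -2.19 10.3 ] T [-0.23  0.84 -0.04] w 0.193
clock: 14.7
tool_pos: [571.6, 184.5, 65.1]
tool_rot: [-1.152, 1.294, -1.294]
force: [-0.6, 0.7, 0.6]
width: 0.468
t 14.7 p [571.55 184.51  65.13] yaw -0.116 tooly [-0.  0. -1.] F [-0.6   0.67  0.57] T [-0.   -0.05 -0.01] w 0.4681798724191021
t 14.7 heel(case) [34.26  0.29 45.13] yaw,pitch,roll deg [-0.  0. -0.] F case [-0.68  0.6   0.57] T [-0.   -0.05 -0.01] w 0.468
```

```bash
python3 -m handwheel '[[0,-0.5,0,0,0,0,4],[0,-1,0,0,0,0,4],[0,-2,0,0,0,0,4],[0,-3,0,0,0,0,4],[0,-4,0,0,0,0,4],[0,-4,0,0,0,0,4],[0,-4,0,0,0,0,4],[0,-1,0,0,0,0,4]]'
python3 -m handwheel '[[3,0,-0.5,0,0,0,4],[4,0,-1,0,0,0,4],[4,0,-1,0,0,0,4],[4,0,-1,0,0,0,4],[4,0,-1,0,0,0,4],[4,0,-1,0,0,0,4],[2,0,0,0,0,0,4],[0,0,0,0,0,0,4]]'
python3 - <<'E'
from h import *
stat()
ti=grab_frame("top");si=grab_frame("scene")
cv2.imwrite("pics/t9.png",ti[:,:,::-1])
t=ti[165:240,120:195,::-1];s=si[120:200,135:215,::-1]
cv2.imwrite("pics/g3.png",np.hstack([cv2.resize(x,(400,400),interpolation=cv2.INTER_CUBIC) for x in(t,s)]))
for n,pt in[("FL",(-56,75,14)),("FR",(-56,-75,14))]:
    w=CO+R.from_euler('z',CY).apply(np.array(pt)+[34.8-56,0,46]);print(n,proj("top",w),proj("scene",w))
E
```

```text
clock: 15.5
tool_pos: [574.1, 184.9, 267.4]
tool_rot: [-1.143, 1.287, -1.297]
force: [0.1, 0.8, 0.1]
width: 0.466
clock: 16.3
tool_pos: [487.4, -59.7, 260.4]
tool_rot: [-1.15, 1.296, -1.298]
force: [-0.2, 0.2, 0.3]
width: 0.464
t 16.3 p [487.38 -59.74 260.42] yaw -0.1199 tooly [ 0. -0. -1.] F [-0.2   0.17  0.3 ] T [ 0.01  0.   -0.02] w 0.4643242507561351
FL [130.06 219.75] [145.69 156.04]
FR [173.91 225.26] [171.24 176.77]
```

View pics/g3.png

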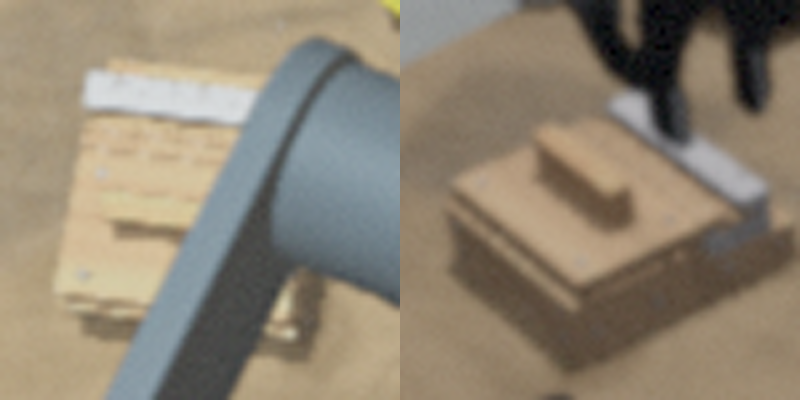

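The picture shows the lid flat on the case with its edge under the rail's lip. Its front corners are at scene (145,157) and (171,178), against predictions of (145.7,156.0) and (171.2,176.8). In top, the front-left corner is at (130.7,219.4), against (130.1,219.8). The gripper is clear of everything.

```bash
python3 -c "
from cell import *
print(job_done())"
```

```text
the job is handed in; nothing more can be done
None
```

The case is closed and the job handed in at about 16.4 s of the 56 s. I took the lid by its batten, pitched it 25° and slid it in along its own plane. It met the back of the groove at about 7 N, with the heel at case x ≈ 34.8, so the rail is shifted about +0.8 mm. I then swung the front down and seated it with about 14 N on the case (lid weight included) before letting go.

**Checks that passed:**
- Before release the lid was level to within 0.1°, with its heel at z 46.1 (nominal 46).
- No push on the rail read above about 8 N at the wrist.
- In the final picture, the lid corners I could check (both front ones in the scene view, the left one in top) lie within about 1.5 px of a square, closed lid. Its rear edge is under the lip.
- The arm moved well clear of the tape measure, glue stick and ink bottle, though I took no picture of them afterwards.

**Not checked or not in agreement:**
- I did not pull the lid back to test the hook. I judged it hooked because the heel sits below the top of the ridge.
- In the final top view the arm hid the right side of the lid, so that side was checked only in the scene view.
- The two-view height of the case came out about 2.5 mm lower than stated; the height felt on contact agreed with the text.

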